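# Fit the spare lamp cartridge in the bench photometer

## Robot

A 7-joint arm with a two-finger parallel gripper is mounted at the origin on a cart in front of the work surface, level with it; the furniture and walls round the work are solid. World frame = base frame: x ahead of the robot, y to its left, z up, the work surface at z = 0. Lengths are in m, angles in rad, forces in N, time in s.
With the tool pointing down it reaches from about 0.4 to 0.85 m from the base axis. Payload 4.5 kg.
Tool frame: the origin (TCP) lies on the centre line of the jaws, within the pads' length; the fingertips stand 19 mm ahead of it and the grasp point (between the pads) is the TCP (finger_overhang is the distance from the TCP to the fingertips, in m); z points along the fingers, y is the direction in which the jaws open and shut (so a half turn about z gives the same grasp; the last joint's range is limited). The gripper opens to 88 mm and grips with 3 to 60 N. Pads are 18 mm wide; open, the fingers measure 123 mm over their backs; the gripper's body (75 mm by 187 mm) begins 45 mm behind the grasp point.
Start: joints at [1.305, 0.689, -0.195, 1.565, 0.157, 0.902, -0.215], TCP at [0.185, -0.597, 0.258] pointing down, gripper open.
Joint ranges: [-3.01, 3.01], [-0.46, 2.08], [-1.47, 1.51], [0.13, 2.56], [-1, 4.14], [0.04, 2.09], [-2.66, 2.66]. Speed limits (rad/s): [2.57, 2.57, 3.14, 3.14, 3.14, 3.14, 3.14].

## Interface

Orientations are given as a unit quaternion [w, x, y, z].
In Python, from cell import sense, camera, camera_info, job_done, recognise, finger_overhang gives the robot as it stands. The module is installed in compiled form; this text tells all that it offers.
- The arm moves only by the tool arm_command, never from a script. Its argument "increments" is a list of rows, each a list of 7 numbers: the finger opening in mm, from 0 to 88.1, then the shift along the tool's x, y, z in mm, then the turn, a rotation vector about the tool's x, y, z in degrees. In form: [[claw, x, y, z, ax, ay, az], ...]. A call has 1 to 5 rows; each row is the pose to reach, as a shift and turn from the pose commanded when the call began, along the tool's axes at that moment; what a row does not reach only later rows make up. A row lasts 1/8 s, in which the tool goes at most 62.5 mm and 10.7 degrees, less where a joint would pass 70% of its speed; a pose out of reach is approached as far as the arm can. A call with a gripper value outside its range is refused whole. The fingers move at their own pace and stop on an object; "force" is the grip in N (left out, the last holds). Time passes only in rows, so rows that repeat a pose let the fingers close. It gives the time, the measured TCP pose, the force and the opening at its end, in the units of the state.
- sense(): the state, without advancing time (a new reading comes with each control period).
- camera(name): name is "scene" or "top" or "wrist"; returns (picture, depth): 384x512x3 uint8, blue, green, red; 384x512 float32, m along the optical axis (not along the pixel's ray), 0 where there is no reading.
- camera_info(name): a dict with "camera_matrix" (3x3 intrinsics, pixels), "camera_from_world" (4x4, takes a point from world to camera coordinates); the wrist camera has in their place "hand_eye" (4x4, takes a point from camera to tool coordinates, whose origin is the TCP and whose axes are the flange's). Camera axes: x right, y down, z forward; pixel columns grow to the right and rows downward; lengths in m; the calibration is good to about 2 mm. A picture is of the moment at which its call begins: read the wrist's pose just before it. camera_info takes no time and is no camera call.
- job_done(): hands the job in, once; it reports no verdict.
Trained networks look in the newest picture that a camera, given by its name, has taken for a name from the list of things; names that differ only in an ending like _2 or _b are one class to them, and where a whole thing is asked for, a point or a joint stands for the part that bears it (a point fixed in the world has none). Each returns a list of dicts, best first, with "p" (0 to 1); they miss things now and then, are a little off and sometimes report something else, mostly with a low value. They report only what shows in the picture. A call takes as long as a camera call. They do not tell look-alikes from the thing itself.
- recognise(camera, name): "xyz" ([x, y, z] in m, in world coordinates, good to about 4 mm: the middle of the surface that is visible of it).
The state is a dict: "clock": time; "joint_pos": joint angles; "dq": joint speeds; "effort": joint torques, N m; "position": TCP position; "tool_rot": TCP orientation; "contact_force": force on the tool from outside, world axes, zero at the start; "torque": the same for the moment, N m; "gripper_width": opening from 0.0 (shut) to 1.0 (fully open).
Only numpy, scipy, OpenCV 4.12 (cv2) and the standard library are available. Lean on these libraries where they do the work, as an engineer would, in place of code of your own. Each camera call takes 0.05 s, during which the arm holds its last target.

## Task

Fit the spare lamp to the bench photometer: pull the lamp cartridge (the one with the flat grip and the two side pins) straight up out of its sprung catches on the spares rail, leave the blanking plug where it is, and put the lamp into the bayonet socket on top of the finned lamp house with its pins in the two notches. Push it down against the spring, turn it a quarter turn clockwise (seen from above) to the stop, and finish while still holding it there, gripped and pressed down with its flange flush on the socket, so that I can tighten the clamp screw; if you let go, the spring lifts it.

Things in the scene. Friction and masses are not known exactly. Their poses are not given: they have to be found in the camera images.
- lamp_cartridge: lamp cartridge, 0.06 to 0.13 kg, hanging in one of the rail's two stations. Origin: centre of its flange's underside; z up along its axis, x along its flat grip and its pins. Steel flange 46 mm across, z 0 to 5 mm. Below it an aluminium barrel 22 mm in diameter to z -30 mm, then a taper to a 12 mm foot at z -38 mm. Half a turn about z makes no difference.
- lamp_grip (a point): point in the lamp's flat upright black grip, 28 mm above the flange's underside, axes as the lamp's. The grip is 34 mm long (x) and 10 mm thick (y), from 5 to 40 mm above the flange's underside: pinch it across its thickness, from above.
- lamp_pins (a point): point on the lamp's axis at the height of its two bayonet pins, 16 mm below the flange's underside. The round steel pins, 6 mm thick, stick out along the lamp's +x and -x to 17 mm from the axis.
- blanking_plug: blanking plug in the other station, to be left there: the same flange (46 mm across, 5 mm thick), on it a round black knob 30 mm in diameter up to z 30 mm, below it a short barrel 22 mm in diameter down to z -14 mm, no pins. Origin: centre of the flange's underside, z up.
- spares_rail: fixed spares rail, 84 x 216 mm, 56 mm high; place and yaw vary. Origin: centre of its underside; y along the rail, z up. Two aluminium strips along y with a 38 mm gap; the flanges rest on their upper faces (z 56 mm), the barrels hang in the gap. Stations at y -50 and +50 mm.
- rail_top (a point): middle of the rail at the height of the strips' upper faces. At each station two sprung steel catches, at x -25 and +25 mm, lie over the flange's edge: noses 14 mm long in y, inner side 21 mm from the station's axis, top 11 mm above the strips. A straight upward pull of about 5 to 10 N spreads them; after 10 mm of lift the flange is free.
- photometer: fixed bench photometer, 170 mm deep (x), 200 mm wide (y); place and yaw vary. Origin: centre of its underside; its sloping key panel faces -x. White deck at z 42 mm; on the right half (y < 0) a closed sample compartment up to z 60 mm, on the left half the round finned lamp house, 63 mm in diameter, up to z 92 mm, with a clamp screw at its front (-x).
- lamp_socket (a point): centre of the bayonet socket's upper face, on the lamp house's axis, 92 mm above the worktop; axes as the photometer's. Steel face plate 8 mm thick with a round bore 25 mm in diameter and two notches for the pins, 11 mm wide, reaching 18.8 mm from the axis along +x and -x.
- socket_floor (a point): rest position of the spring plunger's top, on the socket's axis, 24 mm below its face. Under the face plate the pins can turn from the notches clockwise (from above) to a stop at a quarter turn (lamp x along socket y); the other way is blocked. They clear the plate when the flange is less than 5 mm above the face; let go, the turned lamp rises 5 mm.
- contact_plunger (a joint): travel of the spring contact plunger in the socket, m: 0 with the socket empty; the lamp's foot meets it when the flange is 14 mm above the face (3 N), and it reads 0.014 with the flange flush on the face (9 N)
There are look-alikes about, which are no part of the job. What is shaped like the lamp_cartridge but yellow is not meant.

How it is judged:
By the outcome, as a careful person would: the job done as asked, in the order asked, and still so for the second after the job is handed in, while the arm keeps its last pose, push and grip.
It also fails if it takes over 51 s, if anything falls off the work surface, if the arm or the gripper's body presses on something with over 40 N, if the wrist force passes 120 N, or if a joint passes its speed limit or range.

## Working session

There is one attempt and no reset: what is moved stays moved. The work goes in short steps, Python scripts to look and compute and a tool call to move; the robot and the scene stay as the last step left them, time stands still between calls to the robot, and variables do not carry over. Pictures are saved under pics/ and viewed, and the job is handed in when it is done.

Besides the shell and the picture viewer there is one more tool, called after "Request:" as name(argument=value, ...), one argument or row to a line, values as JSON. arm_command: Moves the arm, as the interface text tells. Its arguments: {"type":"object","properties":{"increments":{"type":"array"},"force":{"type":"number"}},"required":["increments"]}

```bash
mkdir -p pics; cat > h.py <<'E'
import numpy as np, cv2
from cell import *
from scipy.spatial.transform import Rotation as R
def snap(n,f):
    im,d=camera(n); cv2.imwrite('pics/'+f+'.png',im); np.save('pics/'+f+'.npy',d); return im,d
def T(n,s=None):
    ci=camera_info(n); K=np.array(ci['camera_matrix'])
    if n=='wrist':
        s=s or sense(); M=np.eye(4); q=s['tool_rot']; M[:3,:3]=R.from_quat([q[1],q[2],q[3],q[0]]).as_matrix(); M[:3,3]=s['position']
        return K,M@np.array(ci['hand_eye'])
    return K,np.linalg.inv(np.array(ci['camera_from_world']))
def cloud(n,d,s=None):
    K,M=T(n,s); v,u=np.mgrid[:d.shape[0],:d.shape[1]]
    P=np.stack([(u-K[0,2])/K[0,0]*d,(v-K[1,2])/K[1,1]*d,d,np.ones_like(d)],-1)
    W=(P@M.T)[...,:3]; W[d<=0]=np.nan; return W
E
python3 - <<'E'
from h import *
s=sense();print({k:np.round(v,3).tolist() for k,v in s.items()})
for n in ['scene','top']:
    snap(n,n+'0')
    for o in ['lamp_cartridge','blanking_plug','spares_rail','photometer']:
        print(n,o,[(np.round(r['xyz'],3).tolist(),round(r['p'],2)) for r in recognise(n,o)])
print(finger_overhang, camera_info('wrist'))
E
```

```text
{'clock': 0.0, 'joint_pos': [1.305, 0.69, -0.195, 1.566, 0.157, 0.902, -0.215], 'dq': [-0.001, 0.001, -0.0, -0.001, 0.001, -0.0, -0.0], 'effort': [-0.001, -52.755, -1.267, -15.343, -0.053, 0.007, 0.0], 'position': [0.184, -0.597, 0.257], 'tool_rot': [-0.001, 0.989, 0.149, -0.0], 'contact_force': [-0.482, 0.062, 0.305], 'torque': [0.036, 0.014, 0.011], 'gripper_width': 0.998}
scene lamp_cartridge [([0.339, 0.142, 0.042], 0.92), ([0.498, -0.115, 0.043], 0.82), ([0.45, 0.181, 0.069], 0.74)]
scene blanking_plug [([0.457, 0.073, 0.072], 0.82)]
scene spares_rail [([0.44, 0.118, 0.011], 0.63)]
scene photometer [([0.555, -0.308, 0.042], 0.78)]
top lamp_cartridge [([0.455, 0.182, 0.06], 0.52), ([0.51, -0.114, 0.044], 0.48), ([0.345, 0.147, 0.039], 0.46)]
top blanking_plug [([0.459, 0.081, 0.082], 0.45), ([0.45, 0.179, 0.063], 0.25)]
top spares_rail [([0.45, 0.131, 0.02], 0.6)]
top photometer [([0.576, -0.296, 0.042], 0.93), ([0.452, 0.179, 0.059], 0.5)]
0.019 {'camera_matrix': array([[323.18534984,   0.        , 258.66932932],
       [  0.        , 323.18534984, 192.29884883],
       [  0.        ,   0.        ,   1.        ]]), 'hand_eye': array([[-1.02064061e-03, -9.65000439e-01, -2.62246279e-01,
         6.77441459e-02],
       [ 9.99998880e-01, -6.97832789e-04, -1.32406270e-03,
         1.20213292e-04],
       [ 1.09471703e-03, -2.62247337e-01,  9.65000070e-01,
        -1.27772557e-01],
       [ 0.00000000e+00,  0.00000000e+00,  0.00000000e+00,
         1.00000000e+00]])}
```

View pics/scene0.png

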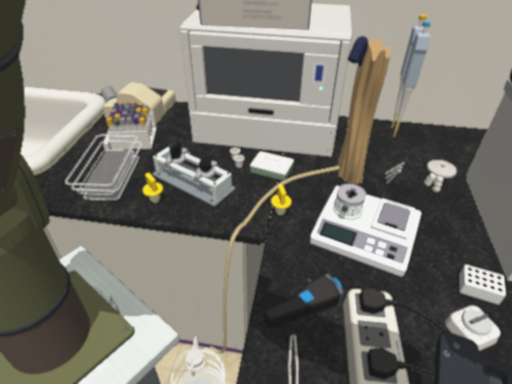

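View pics/top0.png

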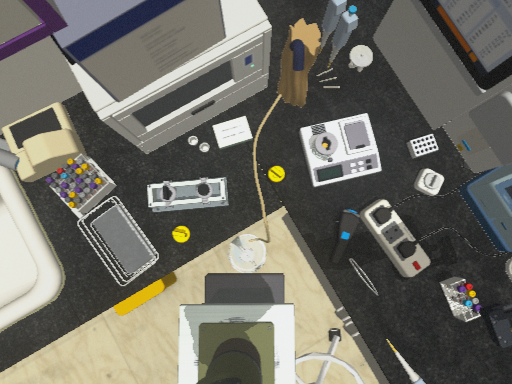

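```bash
python3 - <<'E'
from h import *
t=cv2.imread('pics/top0.png');s=cv2.imread('pics/scene0.png')
a=cv2.resize(t[165:225,135:240],None,fx=5,fy=5,interpolation=cv2.INTER_CUBIC)
b=cv2.resize(s[135:210,140:245],None,fx=5,fy=5,interpolation=cv2.INTER_CUBIC)
c=cv2.resize(t[105:195,290:390],None,fx=5,fy=5,interpolation=cv2.INTER_CUBIC)
cv2.imwrite('pics/c1.png',np.vstack([cv2.resize(a,(700,400))[:300] if 0 else a[:280],b[:300]]));cv2.imwrite('pics/c2.png',c)
d=np.load('pics/top0.npy');W=cloud('top',d)
print('cam',T('top')[1][:3,3],T('scene')[1][:3,3])
for u,v in [(168,194),(204,188),(187,193),(150,195),(325,147),(340,120),(355,137),(375,165),(300,60),(300,30),(335,30),(262,180),(230,130),(200,100)]: print(u,v,W[v,u].round(3))
# height map image
z=W[...,2]; zz=np.nan_to_num(np.clip(z/0.4,0,1)*255).astype(np.uint8)
cv2.imwrite('pics/hz.png',cv2.applyColorMap(zz,cv2.COLORMAP_JET))
E
```

```text
cam [ 0.33677853 -0.05629917  1.08660667] [-0.03472957 -0.48333495  0.63038016]
168 194 [0.449 0.179 0.08 ]
204 188 [0.464 0.083 0.085]
187 193 [0.46  0.142 0.004]
150 195 [0.449 0.234 0.054]
325 147 [ 0.578 -0.247  0.065]
340 120 [ 0.662 -0.296  0.044]
355 137 [ 0.608 -0.333  0.058]
375 165 [ 0.533 -0.394  0.032]
300 60 [ 0.691 -0.147  0.356]
300 30 [ 0.766 -0.15   0.339]
335 30 [ 0.961 -0.301 -0.001]
262 180 [ 0.497 -0.073 -0.003]
230 130 [0.639 0.018 0.024]
200 100 [0.677 0.084 0.166]
```

View pics/c1.png

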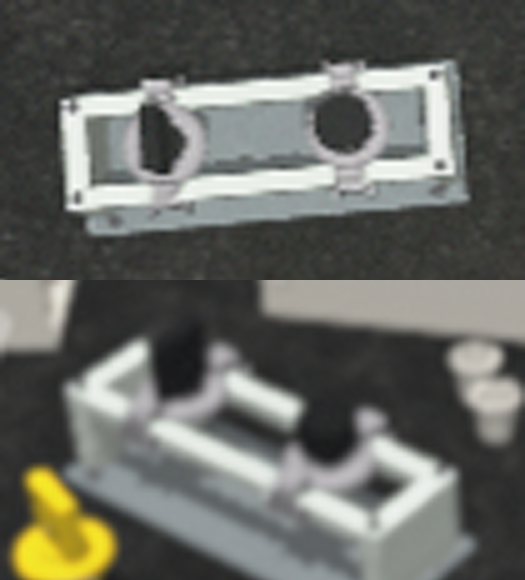

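View pics/c2.png

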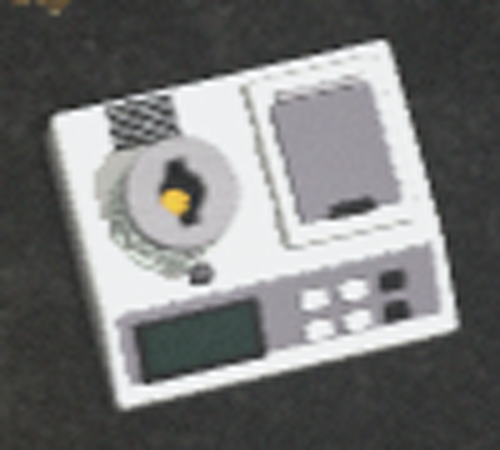

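View pics/hz.png

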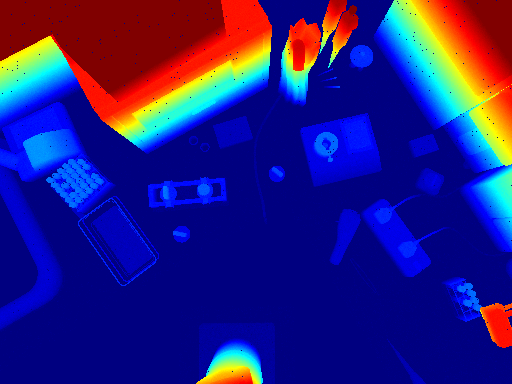

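```bash
cat >> h.py <<'E'
def down(yaw):
    a=np.radians(yaw); x=np.array([np.cos(a),np.sin(a),0]); z=np.array([0,0,-1.]); return np.stack([x,np.cross(z,x),z],1)
def mv(p,yaw,s=None):
    s=s or sense(); q=s['tool_rot']; M=R.from_quat([q[1],q[2],q[3],q[0]]).as_matrix()
    sh=M.T@(np.array(p)-s['position'])*1000; rv=R.from_matrix(M.T@down(yaw)).as_rotvec(degrees=True)
    print('yaw now',round(float(np.degrees(np.arctan2(M[1,0],M[0,0]))),2),'shift',sh.round(1),'rot',rv.round(2)); return sh,rv
E
python3 - <<'E'
from h import *
mv([0.50,-0.25,0.30],17)
W=cloud('top',np.load('pics/top0.npy'))
z=W[...,2]
# socket top & rail strips
for nm,zl,zh,b in [('socket',.083,.1,(.5,.68,-.34,-.2)),('strip',.05,.062,(.38,.52,-.02,.26)),('grip',.086,.102,(.40,.50,.13,.23)),('plug',.078,.095,(.42,.5,.04,.12))]:
    m=(z>zl)&(z<zh)&(W[...,0]>b[0])&(W[...,0]<b[1])&(W[...,1]>b[2])&(W[...,1]<b[3]); P=W[m]
    print(nm,m.sum(),P.mean(0).round(4),P.min(0).round(3),P.max(0).round(3))
    if m.sum()>4: print(cv2.minAreaRect((P[:,:2]*1000).astype(np.float32)))
E
```

```text
yaw now 17.18 shift [ 403.9 -238.5  -42.3] rot [ 0.   -0.    0.18]
socket 371 [ 0.5806 -0.2459  0.0904] [ 0.535 -0.276  0.084] [ 0.614 -0.215  0.095]
((578.0216064453125, -243.73312377929688), (61.7996711730957, 75.27831268310547), 68.37281036376953)
strip 949 [0.4557 0.1353 0.0559] [0.416 0.029 0.05 ] [0.498 0.24  0.062]
((457.8370666503906, 134.9866485595703), (73.88327026367188, 210.695556640625), 4.801374912261963)
grip 60 [0.4524 0.1837 0.0934] [0.437 0.179 0.086] [0.469 0.19  0.098]
((452.7096252441406, 184.2775421142578), (32.5196533203125, 10.557592391967773), 2.579174518585205)
plug 108 [0.4612 0.0848 0.0847] [0.447 0.07  0.079] [0.477 0.099 0.09 ]
((462.382568359375, 84.26136779785156), (29.901294708251953, 29.368896484375), 1.912440538406372)
```

```bash
python3 - <<'E'
from h import *
for n in ['top','scene']:
    W=cloud(n,np.load(f'pics/{n}0.npy')).reshape(-1,3)
    for c,nm in [((.578,-.245),'sock'),((.453,.184),'lamp')]:
        for a,b in [(.11,.14),(.14,.2),(.2,.3),(.3,.6)]:
            m=(W[:,2]>a)&(W[:,2]<b); r=np.hypot(W[:,0]-c[0],W[:,1]-c[1]); r[~m]=9
            i=np.nanargsort(r)[:3]; print(n,nm,a,b,r[i].round(3),W[i[0]].round(3))
E
```

```text
Traceback (most recent call last):
AttributeError: module 'numpy' has no attribute 'nanargsort'. Did you mean: 'argsort'?
```

Request:
arm_command(
  increments=[
    [88,80,-48,-8,0,0,0],
    [88,160,-95,-16,0,0,0],
    [88,210,-124,-22,0,0,0],
    [88,265,-156,-28,0,0,0],
    [88,320,-188,-33,0,0,0],
  ],
)

```text
clock: 1.12
position: [0.3956, -0.3657, 0.286]
tool_rot: [0.0, 0.989, 0.149, 0.0]
contact_force: [0.8, -0.4, -0.5]
gripper_width: 1.002
```

```bash
python3 - <<'E'
from h import *
for n in ['top','scene']:
    W=cloud(n,np.load(f'pics/{n}0.npy')).reshape(-1,3); W=W[~np.isnan(W[:,0])]
    for c,nm in [((.578,-.245),'sock'),((.453,.184),'lamp')]:
        for a,b in [(.11,.14),(.14,.2),(.2,.3),(.3,.6)]:
            m=(W[:,2]>a)&(W[:,2]<b); r=np.hypot(W[:,0]-c[0],W[:,1]-c[1]); r[~m]=9
            i=np.argsort(r)[:3]; print(n,nm,a,b,r[i].round(3),W[i[0]].round(3))
s=sense(); im,d=snap('wrist','w1'); print(sense()['joint_pos'])
mv([0.53,-0.25,0.28],14)
E
```

```text
top sock 0.11 0.14 [0.15  0.151 0.151] [ 0.716 -0.186  0.111]
top sock 0.14 0.2 [0.155 0.157 0.157] [ 0.718 -0.18   0.14 ]
top sock 0.2 0.3 [0.156 0.157 0.157] [ 0.719 -0.178  0.298]
top sock 0.3 0.6 [0.137 0.137 0.138] [ 0.681 -0.155  0.335]
top lamp 0.11 0.14 [0.138 0.138 0.138] [0.573 0.253 0.121]
top lamp 0.14 0.2 [0.138 0.138 0.139] [0.573 0.252 0.161]
top lamp 0.2 0.3 [0.138 0.138 0.138] [0.574 0.251 0.266]
top lamp 0.3 0.6 [0.139 0.139 0.139] [0.577 0.245 0.34 ]
scene sock 0.11 0.14 [0.148 0.149 0.149] [ 0.713 -0.185  0.112]
scene sock 0.14 0.2 [0.156 0.156 0.157] [ 0.721 -0.182  0.144]
scene sock 0.2 0.3 [0.155 0.155 0.156] [ 0.718 -0.179  0.29 ]
scene sock 0.3 0.6 [0.136 0.136 0.137] [ 0.683 -0.158  0.334]
scene lamp 0.11 0.14 [0.137 0.137 0.137] [0.581 0.233 0.127]
scene lamp 0.14 0.2 [0.135 0.136 0.137] [0.573 0.246 0.198]
scene lamp 0.2 0.3 [0.135 0.135 0.136] [0.571 0.25  0.254]
scene lamp 0.3 0.6 [0.136 0.137 0.137] [0.571 0.252 0.306]
[ 0.76335715  0.53763079 -0.19237478  1.79251887  0.12256183  0.81960455
 -0.74276724]
yaw now 17.99 shift [152.8 -62.5   8.5] rot [-0.15 -0.52  3.99]
```

View pics/w1.png

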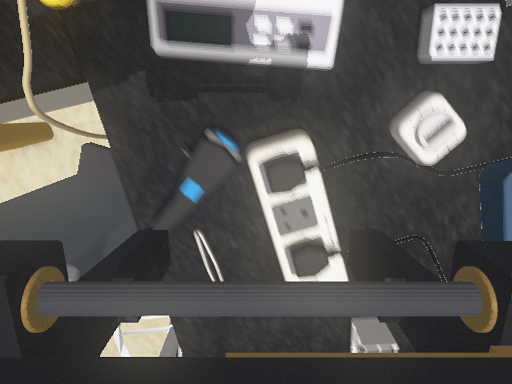

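Request:
arm_command(
  increments=[
    [88,50,-25,3,0,0,4],
    [88,100,-45,6,0,0,4],
    [88,140,-62,8,0,0,4],
    [88,140,-62,20,0,0,4],
    [88,140,-62,20,0,0,4],
  ],
)

```text
clock: 1.8
position: [0.5082, -0.2671, 0.2645]
tool_rot: [-0.0, 0.993, 0.114, -0.002]
contact_force: [-0.6, -0.3, -0.0]
gripper_width: 0.999
```

```bash
python3 - <<'E'
from h import *
s=sense();print(s['position'],s['dq'].round(3) if hasattr(s['dq'],'round') else s['dq'])
im,d=snap('wrist','w2'); W=cloud('wrist',d,s); np.save('pics/w2W.npy',W)
for o in ['photometer','lamp_socket','contact_plunger']:
    print(o,[(np.round(r['xyz'],3).tolist(),round(r['p'],2)) for r in recognise('wrist',o)])
z=W[...,2]; m=(z>.086)&(z<.098)&(np.hypot(W[...,0]-.578,W[...,1]+.245)<.05); P=W[m]; print(m.sum(),P.mean(0),np.median(P,0))
print(cv2.minEnclosingCircle((P[:,:2]*1000).astype(np.float32)))
E
```

```text
[ 0.50822752 -0.26712336  0.26452637] [ 0.023 -0.018  0.015 -0.008 -0.001  0.008 -0.001]
photometer [([0.589, -0.296, 0.043], 0.85)]
lamp_socket [([0.592, -0.296, 0.043], 0.92), ([0.468, 0.03, 0.009], 0.58)]
contact_plunger [([0.582, -0.244, 0.068], 0.48)]
3517 [ 0.58440024 -0.24566059  0.09258941] [ 0.58543037 -0.24718315  0.09275812]
((576.629638671875, -247.40415954589844), 40.74945831298828)
```

View pics/w2.png

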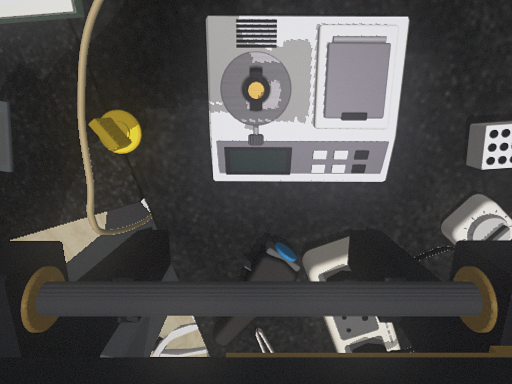

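```bash
python3 - <<'E'
from h import *
from scipy.optimize import least_squares
W=np.load('pics/w2W.npy'); z=W[...,2]; im=cv2.imread('pics/w2.png')
m=((z>.088)&(z<.097)&(np.hypot(W[...,0]-.584,W[...,1]+.246)<.045)).astype(np.uint8)
m=cv2.morphologyEx(m,cv2.MORPH_OPEN,np.ones((9,9),np.uint8))
cs,_=cv2.findContours(m,cv2.RETR_CCOMP,cv2.CHAIN_APPROX_NONE)
for c in cs:
    if len(c)<20: continue
    P=np.array([W[v,u,:2] for u,v in c[:,0]])
    f=least_squares(lambda p:np.hypot(P[:,0]-p[0],P[:,1]-p[1])-p[2],[.584,-.246,.03],loss='soft_l1',f_scale=.001); print('circ',len(c),f.x.round(4))
# hole, through intersect of pixel rays with plane z=.092
s=None
K,M=None,None
ci=camera_info('wrist'); 
from h import T
K,M=T('wrist',sense())
def plane(uv,h):
    uv=np.atleast_2d(uv).astype(float); r=np.stack([(uv[:,0]-K[0,2])/K[0,0],(uv[:,1]-K[1,2])/K[1,1],np.ones(len(uv))],1)@M[:3,:3].T
    return M[:3,3]+r*((h-M[2,3])/r[:,2])[:,None]
g=cv2.cvtColor(im,cv2.COLOR_BGR2GRAY)
sub=np.zeros_like(g); hsv=cv2.cvtColor(im,cv2.COLOR_BGR2HSV)
h=(((g<75)|(hsv[...,1]>120))).astype(np.uint8); box=np.zeros_like(h); box[62:116,238:275]=1; h*=box
c=max(cv2.findContours(h,cv2.RETR_EXTERNAL,cv2.CHAIN_APPROX_NONE)[0],key=cv2.contourArea)
P=plane(c[:,0],.092)[:,:2]; print(len(c),cv2.boundingRect(c)); (cx,cy),sz,a=cv2.minAreaRect((P*1000).astype(np.float32)); print('hole',cx,cy,sz,a)
# deck edges
d=((z>.036)&(z<.066)&(W[...,0]>.5)&(W[...,0]<.7)&(W[...,1]>-.43)&(W[...,1]<-.18)); Q=W[d]; print('deck',cv2.minAreaRect((Q[:,:2]*1000).astype(np.float32)))
d=((z>.038)&(z<.046)&(W[...,0]>.5)&(W[...,0]<.7)&(W[...,1]>-.43)&(W[...,1]<-.18)); Q=W[d]; print('deck',cv2.minAreaRect((Q[:,:2]*1000).astype(np.float32)))
cv2.imwrite('pics/w2c.png',cv2.resize(im[10:190,200:415],None,fx=3.3,fy=3.3,interpolation=cv2.INTER_CUBIC))
print(sense()['joint_pos'])
E
```

```text
circ 234 [ 0.5859 -0.2453  0.0306]
circ 155 [ 0.5842 -0.2458  0.0156]
108 (242, 67, 28, 44)
hole 587.0780029296875 -246.83180236816406 (35.601051330566406, 23.766407012939453) 38.06134796142578
deck ((594.7061767578125, -294.936279296875), (145.52110290527344, 201.18087768554688), 13.009729385375977)
deck ((596.5045776367188, -294.1533508300781), (141.5778045654297, 200.397216796875), 12.866982460021973)
[ 0.48897021  0.61001895 -0.1422455   1.71273372  0.11177625  0.82645211
 -1.04713137]
```

View pics/w2c.png

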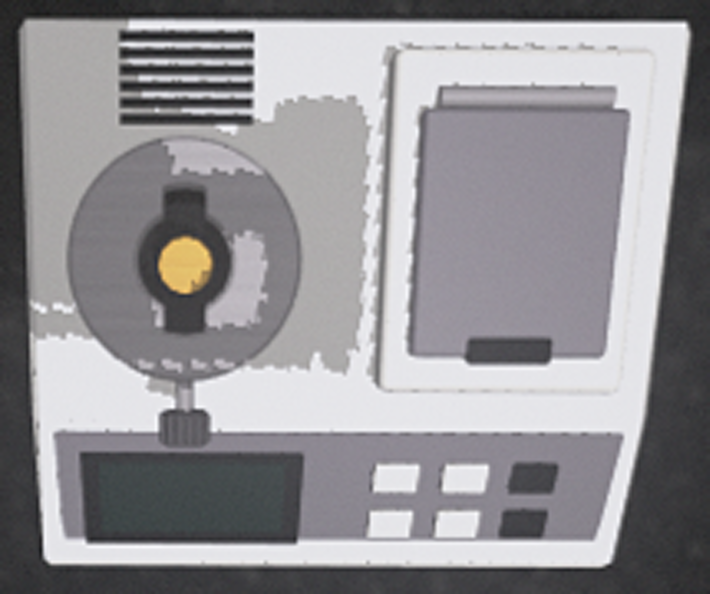

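Request:
arm_command(
  increments=[
    [88,10,0,0,0,0,-10],
    [88,20,0,0,0,0,-20],
    [88,30,0,0,0,0,-30],
    [88,40,0,0,0,0,-40],
    [88,50,0,0,0,0,-50],
  ],
)

```text
clock: 2.62
position: [0.5581, -0.2563, 0.266]
tool_rot: [0.0, 0.851, 0.525, -0.0]
contact_force: [-0.1, -0.2, -1.2]
gripper_width: 1.0
```

Request:
arm_command(
  increments=[
    [88,0,0,0,0,0,-10],
    [88,0,0,0,0,0,-20],
    [88,0,0,0,0,0,-30],
    [88,0,0,0,0,0,-40],
    [88,0,0,0,0,0,-50],
  ],
)

```text
clock: 3.25
position: [0.5578, -0.2564, 0.2659]
tool_rot: [0.0, 0.549, 0.836, -0.0]
contact_force: [1.0, 0.1, -0.5]
gripper_width: 1.001
```

Request:
arm_command(
  increments=[
    [88,0,0,0,0,0,-10],
    [88,0,0,0,0,0,-20],
    [88,0,0,0,0,0,-30],
    [88,0,0,0,0,0,-40],
    [88,0,0,0,0,0,-50],
  ],
)

```text
clock: 3.88
position: [0.5578, -0.2565, 0.2659]
tool_rot: [0.0, 0.145, 0.99, -0.001]
contact_force: [-0.1, -0.1, -0.4]
gripper_width: 1.001
```

```bash
python3 - <<'E'
from h import *
print(sense()['joint_pos'].round(2)); mv([.575,-.248,.26],193)
E
```

```text
[ 0.81  0.78 -0.87  1.57  0.65  1.09  1.06]
yaw now 163.38 shift [-14.1  13.1   5.8] rot [ -0.07  -0.   -29.62]
```

Request:
arm_command(
  increments=[
    [88,-5,4,1,0,0,-10],
    [88,-10,8,3,0,0,-20],
    [88,-14,13,5,0,0,-29.6],
    [88,-14,13,5,0,0,-29.6],
  ],
)

```text
clock: 4.38
position: [0.5752, -0.2475, 0.2604]
tool_rot: [-0.0, -0.11, 0.994, 0.0]
contact_force: [0.1, -0.6, -0.1]
gripper_width: 0.999
```

```bash
cat > sock.py <<'E'
from h import *
import sys
from scipy.optimize import least_squares
f=sys.argv[1]; s=sense(); im,d=snap('wrist',f); W=cloud('wrist',d,s); z=W[...,2]
print(s['joint_pos'].round(2),s['position'].round(4))
m=((z>.087)&(z<.097)&(np.hypot(W[...,0]-.584,W[...,1]+.246)<.045)).astype(np.uint8)
m=cv2.morphologyEx(m,cv2.MORPH_OPEN,np.ones((9,9),np.uint8)); print('z',np.nanmedian(z[m>0]))
for c in cv2.findContours(m,cv2.RETR_CCOMP,cv2.CHAIN_APPROX_NONE)[0]:
    if len(c)<20: continue
    P=np.array([W[v,u,:2] for u,v in c[:,0]])
    r=least_squares(lambda p:np.hypot(P[:,0]-p[0],P[:,1]-p[1])-p[2],[.584,-.246,.03],loss='soft_l1',f_scale=.001); print('circ',len(c),r.x.round(4))
    print(cv2.minAreaRect((P*1000).astype(np.float32)))
for lo,hi in [(.036,.066),(.038,.046)]:
    q=(z>lo)&(z<hi)&(W[...,0]>.5)&(W[...,0]<.7)&(W[...,1]>-.43)&(W[...,1]<-.18); print('deck',cv2.minAreaRect((W[q][:,:2]*1000).astype(np.float32)))
E
python3 sock.py w3
```

```text
[ 0.82  0.85 -0.98  1.54  0.75  1.17  1.48] [ 0.5752 -0.2475  0.2604]
z 0.09285737940848665
circ 326 [ 0.5865 -0.2448  0.0286]
((586.4461059570312, -245.18748474121094), (61.08549499511719, 62.7374267578125), 47.67173767089844)
deck ((594.6192016601562, -295.11749267578125), (146.24087524414062, 200.5229034423828), 12.898355484008789)
deck ((596.4940185546875, -294.69879150390625), (142.35572814941406, 200.52923583984375), 12.880728721618652)
```

View pics/w3.png

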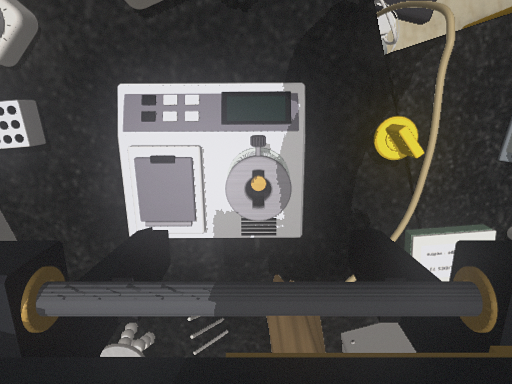

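```bash
python3 - <<'E'
from h import *
mv([.47,.18,.25],184.8)
E
```

```text
yaw now -167.47 shift [  9.8 440.2  10.4] rot [-0.02 -0.02  7.73]
```

Request:
arm_command(
  increments=[
    [88,2,60,2,0,0,2],
    [88,3,120,4,0,0,4],
    [88,5,180,6,0,0,6],
    [88,6,240,8,0,0,7.7],
    [88,7,300,9,0,0,7.7],
  ],
)

```text
clock: 5.05
position: [0.5019, 0.0451, 0.252]
tool_rot: [0.001, -0.042, 0.999, -0.001]
contact_force: [0.1, 0.7, 0.3]
gripper_width: 0.999
```

```bash
python3 - <<'E'
from h import *
mv([.46,.18,.25],184.8)
E
```

```text
yaw now -175.22 shift [ 30.5 138.    1.8] rot [-0.06  0.06 -0.02]
```

Request:
arm_command(
  increments=[
    [88,12,55,1,0,0,0],
    [88,22,105,2,0,0,0],
    [88,30,138,2,0,0,0],
    [88,30,138,2,0,0,0],
  ],
)

```text
clock: 5.55
position: [0.4595, 0.1816, 0.2505]
tool_rot: [0.001, -0.045, 0.999, 0.001]
contact_force: [-0.3, -1.5, -0.2]
gripper_width: 0.998
```

```bash
cat > rail.py <<'E'
from h import *
import sys
f=sys.argv[1]; s=sense(); im,d=snap('wrist',f); W=cloud('wrist',d,s); z=W[...,2]; np.save('pics/W.npy',W)
print(s['joint_pos'].round(2),s['position'].round(4))
for nm,zl,zh,b in [('strip',.05,.062,(.38,.52,-.02,.26)),('grip',.088,.102,(.40,.50,.13,.23)),('plug',.078,.095,(.42,.5,.04,.12))]:
    m=(z>zl)&(z<zh)&(W[...,0]>b[0])&(W[...,0]<b[1])&(W[...,1]>b[2])&(W[...,1]<b[3]); P=W[m]
    if m.sum()>4: print(nm,m.sum(),np.median(P,0).round(4),cv2.minAreaRect((P[:,:2]*1000).astype(np.float32)))
print([(np.round(r['xyz'],3).tolist(),round(r['p'],2)) for r in recognise('wrist','lamp_cartridge')])
E
python3 rail.py w4
```

```text
[ 0.09  0.67 -0.93  1.94  0.7   0.89  0.46] [0.4595 0.1816 0.2505]
strip 6557 [0.4534 0.1403 0.0569] ((459.1825866699219, 135.5167236328125), (75.94720458984375, 210.71286010742188), 4.745805263519287)
grip 426 [0.454  0.1851 0.0967] ((454.5856628417969, 184.9920196533203), (33.3731689453125, 9.988235473632812), 5.314165115356445)
plug 944 [0.4622 0.0869 0.0866] ((463.4008483886719, 86.11680603027344), (31.401403427124023, 31.519092559814453), 10.235454559326172)
[([0.449, 0.188, 0.062], 0.92), ([0.348, 0.153, 0.045], 0.63), ([0.509, -0.099, 0.02], 0.6)]
```

View pics/w4.png

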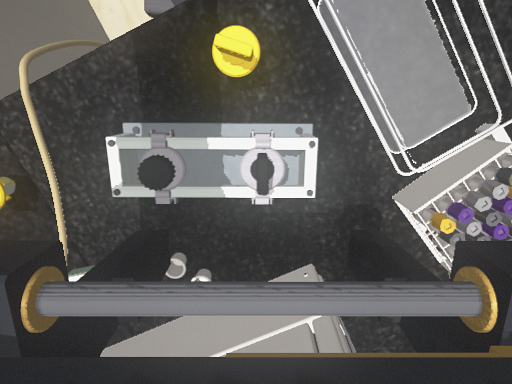

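```bash
python3 - <<'E'
from h import *
im=cv2.imread('pics/w4.png'); cv2.imwrite('pics/w4c.png',cv2.resize(im[110:215,95:325],None,fx=3.4,fy=3.4,interpolation=cv2.INTER_CUBIC))
mv([.4545,.185,.12],185)
E
```

```text
yaw now -175.07 shift [  5.6   7.7 129.6] rot [-0.1   0.03 -0.07]
```

View pics/w4c.png

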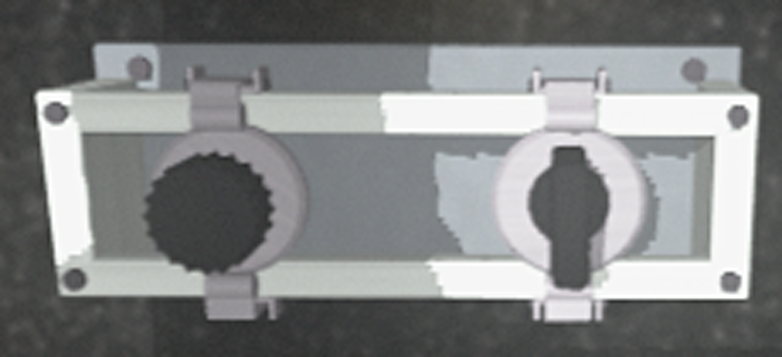

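```bash
python3 - <<'E'
from h import *
W=np.load('pics/W.npy')
for v in (164,168,171): print((W[v,248:282,2]*1000).round(0))
E
```

```text
[61. 63. 61. 63. 66. 64. 64. 63. 64. 65. 98. 96. 98. 98. 97. 98. 96. 98.
 98. 96. 95. 63. 64. 64. 64. 62. 62. 63. 61. 62. 63. 63. 62. 62.]
[61. 63. 62. 65. 63. 64. 63. 65. 64. 91. 97. 97. 98. 96. 97. 97. 97. 97.
 97. 97. 95. 64. 64. 64. 65. 64. 64. 62. 62. 62. 62. 61. 62. 62.]
[61. 61. 62. 64. 64. 65. 64. 64. 63. 75. 97. 96. 97. 97. 97. 96. 97. 98.
 97. 96. 97. 64. 64. nan 64. 64. 63. 60. 61. 60. 61. 61. 61. 62.]
```

Request:
arm_command(
  increments=[
    [88,6,8,45,0,0,0],
    [88,6,8,90,0,0,0],
    [88,6,8,130,0,0,0],
    [88,6,8,130,0,0,0],
  ],
)

```text
clock: 6.15
position: [0.453, 0.1836, 0.1176]
tool_rot: [-0.002, -0.043, 0.999, -0.002]
contact_force: [-1.3, 0.4, 0.1]
gripper_width: 0.998
```

```bash
python3 - <<'E'
from h import *
mv([.4545,.185,.086],185)
E
```

```text
yaw now -175.1 shift [-1.8  1.4 31.6] rot [-0.22 -0.25 -0.1 ]
```

Request:
arm_command(
  increments=[
    [60,-1,0.5,15,0,0,0],
    [40,-1,0.5,31,0,0,0],
    [30,-1,0.5,31,0,0,0],
    [30,-1,0.5,31,0,0,0],
  ],
  force=30,
)

```text
clock: 6.65
position: [0.4555, 0.187, 0.0898]
tool_rot: [0.001, -0.044, 0.999, 0.0]
contact_force: [0.8, 0.2, -0.5]
gripper_width: 0.569
```

```bash
python3 - <<'E'
from h import *
mv([.4545,.185,.086],185); s=sense(); print(s['position'],s['contact_force'],s['gripper_width']); snap('wrist','w5')
mv([.4545,.185,.086],185)
E
```

```text
yaw now -175.01 shift [ 1.1 -1.9  3.8] rot [ 0.03  0.11 -0.01]
[0.45545187 0.18699094 0.08983549] [ 0.83656709  0.24760292 -0.46902183] 0.5693990114668087
yaw now -174.99 shift [ 1.1 -2.   3.8] rot [0.03 0.11 0.01]
```

View pics/w5.png

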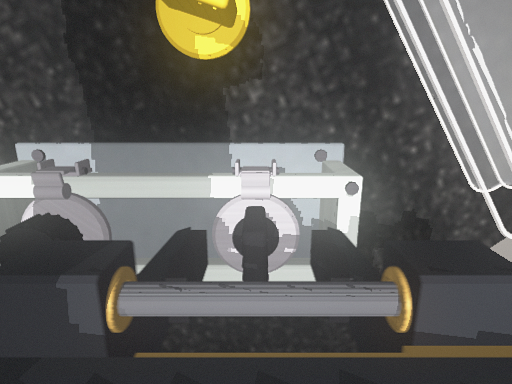

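Request:
arm_command(
  increments=[
    [30,0,-1,3.5,0,0,0],
    [20,0,-1,3.5,0,0,0],
    [5,0,-1,3.5,0,0,0],
    [5,0,-1,3.5,0,0,0],
    [5,0,-1,3.5,0,0,0],
  ],
  force=30,
)

```text
clock: 7.32
position: [0.4546, 0.186, 0.085]
tool_rot: [-0.0, -0.044, 0.999, -0.0]
contact_force: [0.6, -0.7, 0.4]
gripper_width: 0.11
```

Request:
arm_command(
  increments=[
    [0,0,0,0,0,0,0],
    [0,0,0,0,0,0,0],
  ],
  force=40,
)

```text
clock: 7.58
position: [0.4547, 0.186, 0.0851]
tool_rot: [0.0, -0.044, 0.999, -0.0]
contact_force: [1.0, 0.2, 0.2]
gripper_width: 0.109
```

```bash
python3 - <<'E'
from h import *
mv([.4545,.185,.086],185); s=sense(); print(s['position'],s['contact_force'],s['torque'],s['gripper_width']*88.1)
E
```

```text
yaw now -174.92 shift [ 0.2 -1.  -0.9] rot [-0.01  0.    0.08]
[0.45465042 0.18602869 0.08507074] [0.96908066 0.1574135  0.17825262] [-0.01130501 -0.1411999   0.02233316] 9.644059365169332
```

Request:
arm_command(
  increments=[
    [0,0,0,-3,0,0,0],
    [0,0,0,-6,0,0,0],
    [0,0,0,-10,0,0,0],
    [0,0,0,-14,0,0,0],
    [0,0,0,-20,0,0,0],
  ],
)

```text
clock: 8.2
position: [0.4548, 0.1863, 0.1057]
tool_rot: [0.0, -0.044, 0.999, 0.0]
contact_force: [-0.3, -0.0, -1.7]
gripper_width: 0.113
```

Request:
arm_command(
  increments=[
    [0,0,0,-25,0,0,0],
    [0,0,0,-60,0,0,0],
    [0,0,0,-105,0,0,0],
    [0,0,0,-130,0,0,0],
    [0,0,0,-130,0,0,0],
  ],
)

```text
clock: 8.82
position: [0.4554, 0.1868, 0.2369]
tool_rot: [0.002, -0.044, 0.999, 0.001]
contact_force: [-0.3, 0.1, -1.4]
gripper_width: 0.11
```

```bash
python3 - <<'E'
from h import *
s=sense(); print(s['position'],s['contact_force'],s['gripper_width']*88.1); snap('wrist','w6'); snap('scene','s6')
mv([.5862,-.245,.20],192.9)
E
```

```text
[0.45540593 0.18677996 0.23689473] [-0.25322557  0.0833424  -1.37184767] 9.66448311245218
yaw now -174.93 shift [ -93.3 -440.5   35. ] rot [-0.05 -0.02 -7.83]
```

View pics/w6.png

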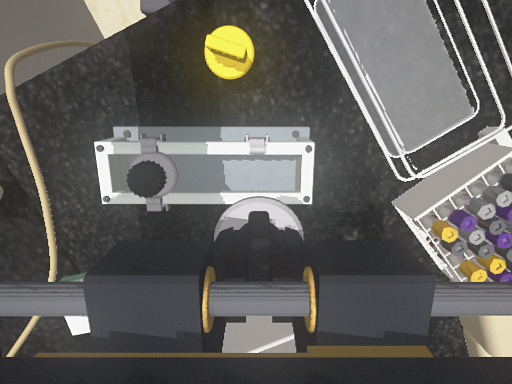

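View pics/s6.png

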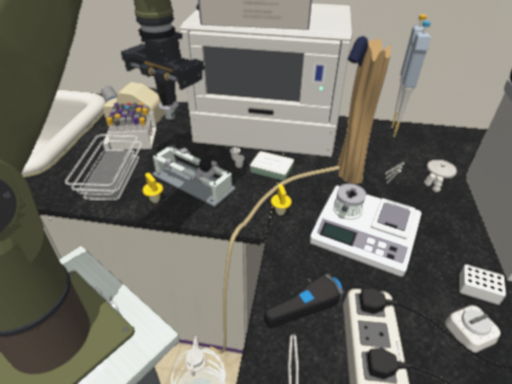

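```bash
cat > held.py <<'E'
from h import *
import sys
from scipy.optimize import least_squares
d=np.load('pics/'+sys.argv[1]+'.npy'); im=cv2.imread('pics/'+sys.argv[1]+'.png')
ci=camera_info('wrist'); K=np.array(ci['camera_matrix']); H=np.array(ci['hand_eye'])
v,u=np.mgrid[:384,:512]; P=np.stack([(u-K[0,2])/K[0,0]*d,(v-K[1,2])/K[1,1]*d,d,np.ones_like(d)],-1)@H.T; P=P[...,:3]*1000
m=(d>0)&(P[...,2]>15)&(P[...,2]<35)&(np.hypot(P[...,0],P[...,1])<30)
print(m.sum(), 'flange z', np.median(P[...,2][m]))
zf=np.median(P[...,2][m])
m=((d>0)&(abs(P[...,2]-zf)<4)&(np.hypot(P[...,0],P[...,1])<30)).astype(np.uint8)
# upper outline per column
E=[]
for c in range(512):
    r=np.nonzero(m[:,c])[0]
    if len(r)>3: E.append((c,r[0]))
E=np.array(E)
# ray to plane z=zf (edge top)
def ray(uv,zz):
    r=np.stack([(uv[:,0]-K[0,2])/K[0,0],(uv[:,1]-.5-K[1,2])/K[1,1],np.ones(len(uv))],1)@H[:3,:3].T
    o=H[:3,3]*1000; return o+r*((zz-o[2])/r[:,2])[:,None]
for zz in (zf,24):
    Q=ray(E,zz)[:,:2]
    for fixed in (1,0):
        f=least_squares(lambda p:np.hypot(Q[:,0]-p[0],Q[:,1]-p[1])-(23 if fixed else p[2]),[0,0,23],loss='soft_l1',f_scale=.5); print(zz,fixed,f.x.round(2),np.median(abs(f.fun)).round(2),len(E))
E
python3 held.py w6
```

```text
2050 flange z 23.322959144733588
23.322959144733588 1 [ 0.87 -0.19 23.  ] 0.16 90
23.322959144733588 0 [ 1.56 -0.17 22.41] 0.12 90
24 1 [ 0.69 -0.19 23.  ] 0.16 90
24 0 [ 1.26 -0.17 22.51] 0.12 90
```

Request:
arm_command(
  increments=[
    [0,-12,-60,2,0,0,-1.5],
    [0,-25,-120,4,0,0,-3],
    [0,-38,-180,4,0,0,-4.5],
    [0,-50,-240,4,0,0,-6],
    [0,-63,-300,4,0,0,-7.8],
  ],
)

```text
clock: 9.55
position: [0.5435, -0.1092, 0.2294]
tool_rot: [-0.001, -0.113, 0.994, 0.0]
contact_force: [1.3, 0.9, -0.0]
gripper_width: 0.109
```

```bash
python3 - <<'E'
from h import *
mv([.5862,-.245,.20],192.9)
E
```

```text
yaw now -167.04 shift [ -11.3 -141.9   29.3] rot [ 0.05 -0.14  0.06]
```

Request:
arm_command(
  increments=[
    [0,-4,-50,8,0,0,0],
    [0,-8,-100,16,0,0,0],
    [0,-11,-142,24,0,0,0],
    [0,-12,-142,29,0,0,0],
    [0,-12,-142,29,0,0,0],
  ],
)

```text
clock: 10.18
position: [0.5864, -0.2415, 0.2003]
tool_rot: [-0.001, -0.113, 0.994, 0.001]
contact_force: [-0.6, -0.1, -0.5]
gripper_width: 0.11
```

```bash
python3 - <<'E'
from h import *
s=sense(); print(s['position'],s['joint_pos'].round(2)); mv([.5868,-.2447,.165],192.9,s); snap('wrist','w7'); snap('top','t7')
E
python3 held.py w7
```

```text
[ 0.58639634 -0.24146016  0.20034112] [ 0.78  0.92 -0.93  1.57  0.81  1.08  1.44]
yaw now -167.03 shift [ 0.2 -3.3 35.3] rot [ 0.14 -0.14  0.07]
2066 flange z 23.41362593099919
23.41362593099919 1 [ 0.83 -0.05 23.  ] 0.17 90
23.41362593099919 0 [ 1.5  -0.06 22.43] 0.11 90
24 1 [ 0.67 -0.05 23.  ] 0.17 90
24 0 [ 1.24 -0.06 22.52] 0.11 90
```

View pics/w7.png

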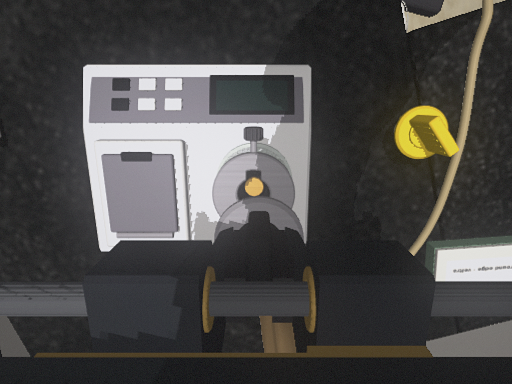

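```bash
cat > plunger.py <<'E'
from h import *
from scipy.optimize import least_squares
import sys
f=sys.argv[1]; s=sense()
K,M=T('wrist',s)
def plane(uv,h):
    uv=np.atleast_2d(uv).astype(float); r=np.stack([(uv[:,0]-K[0,2])/K[0,0],(uv[:,1]-K[1,2])/K[1,1],np.ones(len(uv))],1)@M[:3,:3].T
    return M[:3,3]+r*((h-M[2,3])/r[:,2])[:,None]
im=cv2.imread('pics/'+f+'.png'); hsv=cv2.cvtColor(im,cv2.COLOR_BGR2HSV)
b=np.zeros(im.shape[:2],np.uint8); b[160:215,230:280]=1
m=((hsv[...,1]>90)&(hsv[...,2]>100)).astype(np.uint8)*b
c=max(cv2.findContours(m,cv2.RETR_EXTERNAL,cv2.CHAIN_APPROX_NONE)[0],key=cv2.contourArea)
mm=cv2.moments(c); uv=(mm['m10']/mm['m00'],mm['m01']/mm['m00']); print('pl',uv,cv2.boundingRect(c),plane(uv,.068).round(4))
d=np.load('pics/'+f+'.npy'); W=cloud('wrist',d,s); z=W[...,2]
p=((z>.086)&(z<.098)&(np.hypot(W[...,0]-.586,W[...,1]+.245)<.04)).astype(np.uint8); p=cv2.morphologyEx(p,cv2.MORPH_OPEN,np.ones((5,5),np.uint8))
E=np.array([(x,np.nonzero(p[:,x])[0][0]) for x in range(512) if p[:,x].sum()>4])
Q=plane(E-[0,.5],.092)[:,:2]
for fx in (.0315,.031,None):
    r=least_squares(lambda q:np.hypot(Q[:,0]-q[0],Q[:,1]-q[1])-(fx or q[2]),[.586,-.245,.031],loss='soft_l1',f_scale=.0005); print(fx,r.x.round(4),len(E))
E
python3 plunger.py w7
```

```text
pl (253.81048387096774, 186.45631720430106) (245, 177, 19, 19) [[ 0.5873 -0.2446  0.068 ]]
0.0315 [ 0.5862 -0.2452  0.031 ] 83
0.031 [ 0.5857 -0.2454  0.031 ] 83
None [ 0.5852 -0.2454  0.0306] 83
```

Request:
arm_command(
  increments=[
    [0,0,-3,15,0,0,0],
    [0,0,-3,33,0,0,0],
    [0,0,-3,35,0,0,0],
    [0,0,-3,35,0,0,0],
  ],
)

```text
clock: 10.78
position: [0.5879, -0.2456, 0.1667]
tool_rot: [-0.0, -0.112, 0.994, 0.0]
contact_force: [-0.0, 0.2, -0.6]
gripper_width: 0.108
```

```bash
python3 - <<'E'
from h import *
s=sense(); print(s['position'],s['contact_force']); mv([.5871,-.2446,.145],192.9,s);  snap('wrist','w8')
E
python3 held.py w8;python3 plunger.py w8
```

```text
[ 0.5878761  -0.24557562  0.16669264] [-0.00582731  0.17939533 -0.64289622]
yaw now -167.11 shift [ 0.5  1.1 21.7] rot [ 0.03 -0.02 -0.01]
2061 flange z 23.43350069281075
23.43350069281075 1 [ 0.84 -0.1  23.  ] 0.15 90
23.43350069281075 0 [ 1.48 -0.1  22.45] 0.1 90
24 1 [ 0.69 -0.1  23.  ] 0.15 90
24 0 [ 1.23 -0.1  22.54] 0.1 90
pl (259.1353383458647, 191.7080200501253) (249, 187, 21, 10) [[ 0.5828 -0.2464  0.068 ]]
0.0315 [ 0.5856 -0.246   0.031 ] 95
0.031 [ 0.5851 -0.2462  0.031 ] 95
None [ 0.5848 -0.2462  0.0308] 95
```

View pics/w8.png

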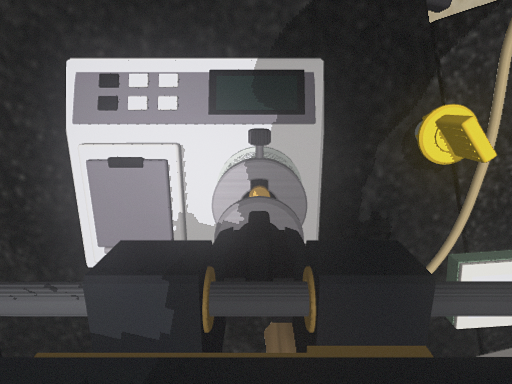

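Request:
arm_command(
  increments=[
    [0,1,0.5,6,0,0,0],
    [0,1,0.5,12,0,0,0],
    [0,1,0.5,20,0,0,0],
    [0,1,0.5,20,0,0,0],
  ],
)

```text
clock: 11.32
position: [0.5863, -0.2456, 0.1461]
tool_rot: [-0.001, -0.112, 0.994, 0.0]
contact_force: [-0.5, 0.3, -1.5]
gripper_width: 0.113
```

```bash
python3 - <<'E'
from h import *
s=sense(); print(s['position'],s['contact_force'],s['torque'].round(2)); mv([.5868,-.2452,.136],192.9,s)
E
```

```text
[ 0.58628051 -0.24557671  0.14609761] [-0.49673835  0.27577024 -1.50906584] [ 0.06 -0.12  0.02]
yaw now -167.12 shift [-0.6  0.2 10.1] rot [ 0.03 -0.09 -0.02]
```

Request:
arm_command(
  increments=[
    [0,0,0,3,0,0,0],
    [0,0,0,6,0,0,0],
    [0,0,0,9,0,0,0],
    [0,0,0,9,0,0,0],
  ],
)

```text
clock: 11.82
position: [0.5867, -0.2456, 0.1378]
tool_rot: [-0.0, -0.112, 0.994, 0.0]
contact_force: [-0.4, 0.6, -1.5]
gripper_width: 0.111
```

```bash
python3 - <<'E'
from h import *
s=sense(); print(s['position'],s['contact_force'],s['torque'].round(2))
E
```

```text
[ 0.58671739 -0.245557    0.13780355] [-0.394581    0.55135173 -1.48020168] [ 0.04 -0.19 -0.  ]
```

Request:
arm_command(
  increments=[
    [0,0,0,4,0,0,0],
    [0,0,0,8,0,0,0],
    [0,0,0,12,0,0,0],
    [0,0,0,12,0,0,0],
  ],
  force=55,
)

```text
clock: 12.32
position: [0.5873, -0.2455, 0.1264]
tool_rot: [0.0, -0.112, 0.994, -0.0]
contact_force: [-1.2, 0.2, 5.0]
gripper_width: 0.105
```

```bash
python3 - <<'E'
from h import *
s=sense(); print(s['position'],s['contact_force'],s['torque'].round(2))
E
```

```text
[ 0.58731524 -0.24547896  0.12640339] [-1.22125403  0.18076689  4.99332007] [ 0.05  0.04 -0.03]
```

Request:
arm_command(
  increments=[
    [0,0,0,2,0,0,0],
    [0,0,0,4,0,0,0],
    [0,0,0,5.5,0,0,0],
    [0,0,0,6,0,0,0],
    [0,0,0,6,0,0,0],
  ],
)

```text
clock: 12.95
position: [0.5874, -0.2455, 0.1211]
tool_rot: [0.001, -0.112, 0.994, -0.0]
contact_force: [-2.3, 0.0, 7.8]
gripper_width: 0.101
```

```bash
python3 - <<'E'
from h import *
s=sense(); print(s['position'],s['contact_force'],s['torque'].round(2))
E
```

```text
[ 0.58737915 -0.24546535  0.12111721] [-2.27104789  0.04068511  7.77116364] [0.06 0.26 0.02]
```

Request:
arm_command(
  increments=[
    [0,0.5,0,0.5,0,0,0],
    [0,0.5,0,1,0,0,0],
    [0,0.5,0,1,0,0,0],
  ],
)

```text
clock: 13.32
position: [0.5874, -0.2455, 0.1211]
tool_rot: [0.001, -0.112, 0.994, -0.001]
contact_force: [-2.5, -0.6, 13.9]
gripper_width: 0.108
```

```bash
python3 - <<'E'
from h import *
s=sense(); print(s['position'],s['contact_force'],s['torque'].round(2)); mv([.5868,-.2452,.121],192.9,s)
E
```

```text
[ 0.58736163 -0.24549494  0.12109377] [-2.51773652 -0.60105195 13.91273744] [ 0.11  0.44 -0.  ]
yaw now -167.13 shift [0.5 0.4 0.1] rot [-0.07  0.13 -0.03]
```

Request:
arm_command(
  increments=[
    [0,0,-0.1,0,0,0,8],
    [0,0,-0.2,0,0,0,16],
    [0,0.1,-0.3,0,0,0,24],
    [0,0.1,-0.4,0,0,0,32],
    [0,0.2,-0.5,0,0,0,40],
  ],
  force=60,
)

```text
clock: 13.95
position: [0.5874, -0.246, 0.1211]
tool_rot: [0.001, 0.237, 0.972, -0.0]
contact_force: [-2.3, 0.5, 12.4]
gripper_width: 0.107
```

```bash
python3 - <<'E'
from h import *
s=sense(); print(s['position'],s['contact_force'],s['torque'].round(2),s['joint_pos'].round(2),s['gripper_width']*88.1); mv([.5868,-.2452,.121],102.9,s)
E
```

```text
[ 0.58743248 -0.24603267  0.12107021] [-2.27521974  0.51691567 12.41030355] [0.1  0.36 0.03] [ 0.69  0.97 -0.71  1.62  0.79  0.86  0.75] 9.466399446424111
yaw now 152.63 shift [0.9 0.4 0.1] rot [ 0.1   0.14 49.73]
```

Request:
arm_command(
  increments=[
    [0,0,-0.1,0,0,0,8],
    [0,0,-0.2,0,0,0,16],
    [0,0.1,-0.3,0,0,0,24],
    [0,0.1,-0.4,0,0,0,32],
    [0,0.2,-0.5,0,0,0,40],
  ],
)

```text
clock: 14.58
position: [0.5874, -0.2462, 0.1211]
tool_rot: [0.002, 0.555, 0.832, 0.001]
contact_force: [-2.0, 0.8, 11.3]
gripper_width: 0.115
```

```bash
python3 - <<'E'
from h import *
s=sense(); print(s['position'],s['contact_force'],s['torque'].round(2),s['joint_pos'].round(2),s['gripper_width']*88.1); mv([.5868,-.2452,.121],102.9,s)
E
```

```text
[ 0.58735016 -0.24617401  0.12107345] [-1.97678866  0.82511659 11.26590667] [0.2  0.21 0.07] [ 0.61  0.93 -0.54  1.62  0.63  0.77  0.18] 10.11357438640395
yaw now 112.65 shift [ 1.1 -0.1  0.1] rot [0.18 0.09 9.75]
```

Request:
arm_command(
  increments=[
    [0,0,-0.1,0.2,0,0,4],
    [0,0,-0.1,0.4,0,0,7],
    [0,0,-0.2,0.5,0,0,9],
    [0,0,-0.2,0.5,0,0,10.5],
    [0,0,-0.2,0.5,0,0,10.5],
  ],
)

```text
clock: 15.2
position: [0.5869, -0.2462, 0.121]
tool_rot: [0.001, 0.626, 0.78, 0.001]
contact_force: [-2.9, 1.6, 17.2]
gripper_width: 0.107
```

```bash
python3 - <<'E'
from h import *
s=sense(); print(s['position'],s['contact_force'],s['torque'].round(2),s['joint_pos'].round(2),s['gripper_width']*88.1); mv([.5868,-.2452,.121],102.9,s)
E
```

```text
[ 0.58691059 -0.24616364  0.12102576] [-2.93592801  1.60727339 17.22096943] [0.21 0.6  0.23] [ 0.59  0.92 -0.5   1.63  0.59  0.75  0.03] 9.422239389462128
yaw now 102.44 shift [1.  0.1 0. ] rot [ 0.15  0.09 -0.46]
```

Request:
arm_command(
  increments=[
    [0,0,0,0,0,0,1],
    [0,0,0,0,0,0,1.5],
    [0,0,0,0,0,0,1.5],
  ],
)

```text
clock: 15.58
position: [0.5866, -0.2462, 0.1211]
tool_rot: [0.001, 0.636, 0.771, 0.0]
contact_force: [-3.9, 1.6, 17.1]
gripper_width: 0.108
```

```bash
python3 - <<'E'
from h import *
s=sense(); print(s['position'],s['contact_force'],s['torque'].round(2),s['gripper_width']*88.1); mv([.5868,-.2452,.121],102.9,s)
snap('wrist','w9'); snap('scene','s9'); snap('top','t9')
E
python3 held.py w9
```

```text
[ 0.58664488 -0.24622038  0.12105991] [-3.93128194  1.63171483 17.07901363] [0.24 0.75 0.29] 9.473790388009718
yaw now 100.95 shift [1.  0.3 0.1] rot [ 0.12  0.08 -1.95]
4227 flange z 27.18103059492316
27.18103059492316 1 [ 8.05e+00 -1.00e-02  2.30e+01] 0.78 115
27.18103059492316 0 [5.300e-01 2.000e-02 2.976e+01] 0.09 115
24 1 [ 8.76e+00 -1.00e-02  2.30e+01] 0.73 115
24 0 [1.910e+00 2.000e-02 2.915e+01] 0.09 115
```

View pics/w9.png

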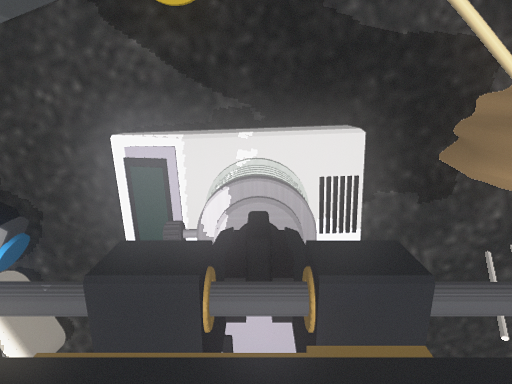

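View pics/s9.png

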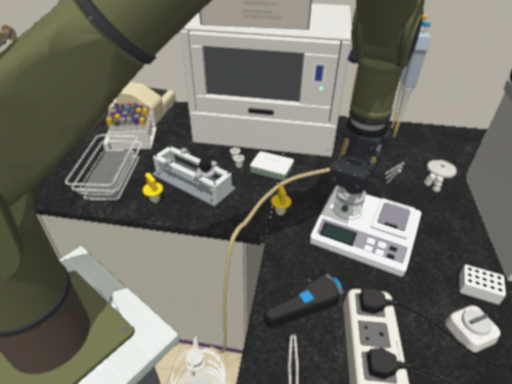

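Request:
arm_command(
  increments=[
    [0,0.4,-0.5,0,0,0,0],
    [0,0.4,-1,0,0,0,0],
    [0,0.4,-1,0,0,0,1],
    [0,0.4,-1,0,0,0,2],
    [0,0.4,-1,0,0,0,2],
  ],
)

```text
clock: 16.35
position: [0.586, -0.2462, 0.121]
tool_rot: [0.002, 0.65, 0.76, 0.001]
contact_force: [-2.3, -0.1, 16.5]
gripper_width: 0.109
```

```bash
python3 - <<'E'
from h import *
s=sense(); print(s['position'],s['contact_force'],s['torque'].round(2),s['gripper_width']*88.1); mv([.5868,-.2452,.121],102.9,s)
E
```

```text
[ 0.58596615 -0.2462182   0.12102377] [-2.33514701 -0.0575967  16.5153521 ] [0.19 0.5  0.21] 9.641141318636251
yaw now 98.93 shift [0.9 1.  0. ] rot [ 0.17  0.1  -3.97]
```

Request:
arm_command(
  increments=[
    [0,0,0,0,0,0,1],
    [0,0,0,0,0,0,2],
    [0,0,0,0,0,0,3],
    [0,0,0,0,0,0,3],
  ],
)

```text
clock: 16.85
position: [0.5857, -0.2462, 0.1211]
tool_rot: [0.002, 0.669, 0.743, 0.0]
contact_force: [-2.3, 0.2, 16.7]
gripper_width: 0.11
```

```bash
python3 - <<'E'
from h import *
s=sense(); print(s['position'],s['contact_force'],s['torque'].round(2),s['gripper_width']*88.1); mv([.5868,-.2452,.121],102.9,s)
snap('wrist','w10')
im=cv2.imread('pics/w10.png'); cv2.imwrite('pics/w10c.png',cv2.resize(im[140:270,180:340],None,fx=4.5,fy=4.5,interpolation=cv2.INTER_CUBIC))
E
```

```text
[ 0.58573825 -0.24620397  0.12105662] [-2.32825571  0.23122796 16.67185171] [0.11 0.68 0.57] 9.710415557973949
yaw now 96.01 shift [0.9 1.2 0.1] rot [ 0.14  0.11 -6.89]
```

View pics/w10c.png

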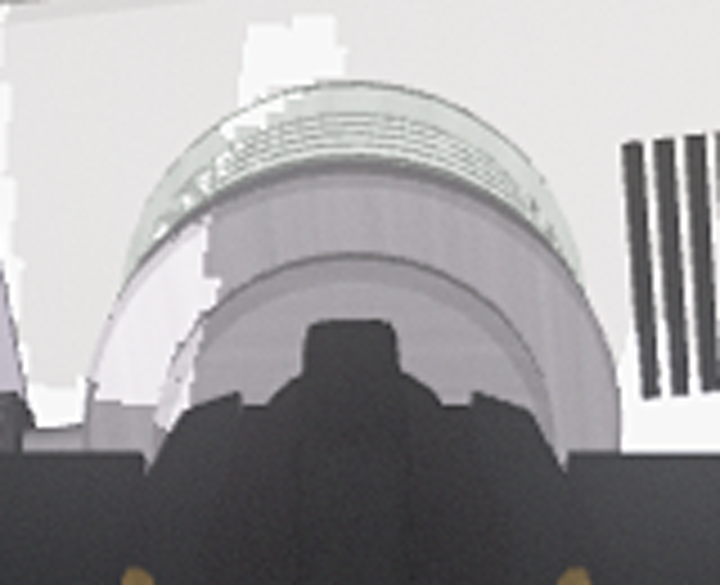

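Request:
arm_command(
  increments=[
    [0,0,0,0,0,0,-1],
    [0,0,0,0,0,0,-1],
    [0,0,0,0,0,0,-1],
    [0,0,0,0,0,0,-1],
    [0,0,0,0,0,0,-1],
  ],
)

```text
clock: 17.52
position: [0.5857, -0.2462, 0.121]
tool_rot: [0.001, 0.663, 0.749, 0.0]
contact_force: [-3.2, 0.9, 17.9]
gripper_width: 0.107
```

```bash
python3 - <<'E'
from h import *
s=sense(); print(s['clock'],s['position'],s['contact_force'],s['torque'].round(2),s['gripper_width']*88.1); mv([.5868,-.2452,.121],102.9,s)
im,d=snap('wrist','w11'); W=cloud('wrist',d,s); z=W[...,2]
r=np.hypot(W[...,0]-.586,W[...,1]+.2457)
print('flange top',np.nanmedian(z[(r<.022)&(r>.014)&(z<.105)&(z>.088)]),'plate',np.nanmedian(z[(r>.025)&(r<.03)&(z>.08)&(z<.105)]))
q=(z>.036)&(z<.046)&(W[...,0]>.5)&(W[...,0]<.7)&(W[...,1]>-.43)&(W[...,1]<-.18); print('deck',cv2.minAreaRect((W[q][:,:2]*1000).astype(np.float32)))
E
```

```text
17.525 [ 0.58571222 -0.24620688  0.12104628] [-3.24126935  0.88254474 17.92844226] [0.18 0.61 0.3 ] 9.457617663491037
yaw now 96.96 shift [0.9 1.2 0. ] rot [ 0.14  0.1  -5.94]
flange top 0.09773529465891023 plate 0.09275846805439283
deck ((590.7421264648438, -276.6661682128906), (144.45176696777344, 162.84632873535156), 12.92899227142334)
```

```bash
python3 - <<'E'
from h import *
for f in ['w6','w7','w8','w9','w10','w11']:
    g=cv2.cvtColor(cv2.imread(f'pics/{f}.png'),cv2.COLOR_BGR2GRAY); o=[]
    for r in (214,217,220,223):
        m=np.nonzero(g[r,235:285]<75)[0]+235; o.append((int(m.min()),int(m.max())) if len(m) else None)
    print(f,o)
E
```

```text
w6 [(250, 267), (249, 268), (249, 268), (247, 270)]
w7 [(249, 268), (249, 269), (249, 269), (247, 271)]
w8 [(249, 268), (249, 269), (249, 269), (247, 271)]
w9 [(249, 267), (249, 268), (249, 268), (247, 270)]
w10 [(249, 267), (248, 267), (248, 267), (247, 270)]
w11 [(249, 267), (249, 267), (249, 268), (247, 270)]
```

```bash
python3 -c "
from cell import *
print(job_done()); s=sense(); print(s['clock'],s['position'],s['contact_force'],s['gripper_width'])"
```

```text
the job is handed in; nothing more can be done
None
the job is handed in; nothing more can be done
```

The spare lamp is in the photometer's socket. It is turned clockwise to the stop, and the arm is still gripping it and pressing it down. The job was handed in at about 17.6 s of robot time.

I took the lamp with the black flat grip from its rail station and pulled it straight up. Its pins went into the two notches, I pressed it down flush and then turned it. The blanking plug was still in its station when I last looked at it, and I did not touch the yellow look-alikes.

Last checks before handing in:
- **Flush:** the flange's top measured 5.0 mm above the face plate, which is the flange's own thickness. The tool height stayed the same while the downward press rose to about 18 N.
- **Grip:** the jaws read about 9.5 mm on the 10 mm grip, at 60 N. The pictures show no visible twist of the lamp in the jaws.
- **At the stop:** turning resistance rose sharply near the end, to 0.57 N·m. I then backed off 1 degree and left it pressing lightly against the stop, at about 0.3 N·m.

**What disagreed:** the tool had turned about 96 degrees in total, not exactly 90. That is either play at the stop or a small angle error in the socket or the grip. A sideways force of about 3 N also remained between the lamp and the socket bore. The plunger travel could not be read directly.

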